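Dock the glaze carrier behind its drop catch

TASK

Stow the loose wooden carrier of glaze jars in the empty steel bay, keeping it level and all its jars standing: set it on the deck at the bay's mouth, slide it in by its handle so that its own front edge lifts the red drop catch, and press it gently against the spring buffer only until the catch drops behind it. Do not touch the catch, ram or wedge the carrier, push the buffer hard or disturb the other things. Then let go, leaving the carrier locked between buffer and catch.

Things in the scene. Friction and masses are not known exactly. Their poses are not given: they have to be found in the camera images.
- carrier: Plywood glaze-jar carrier that stands loose on the bench. Origin: centre of its underside; x along the handle and the direction of sliding (either end may lead), y across, z up. Base board 170 (x) x 170 (y) x 10 mm, sticking out 10 mm as a flange on both y sides; on it an open box 170 (x) x 150 (y) mm with 8 mm walls, rim 50 mm above the underside. About 0.7 kg with its four jars (some 0.65 to 0.85).
- handle (a point): Grip point on the carrier's handle, 72 mm above the carrier's origin. The handle is an upright wooden panel 12 mm thick (across y), 90 mm long in x, its top 85 mm above the underside. Beside it, for 29 mm either way in x, are empty pockets, so that fingers can straddle it from above; the pockets farther out hold the jars. Take it at the middle: the load balances there.
- jar0: Glaze jar, 38 mm wide, 48 mm tall, loose in a corner pocket of the carrier (44 mm by 61 mm), blue lid. Origin: centre of its underside, 10 mm above the carrier's.
- jar1: Glaze jar, 38 mm wide, 48 mm tall, loose in a corner pocket of the carrier (44 mm by 61 mm), orange lid. Origin: centre of its underside, 10 mm above the carrier's.
- jar2: Glaze jar, 38 mm wide, 48 mm tall, loose in a corner pocket of the carrier (44 mm by 61 mm), green lid. Origin: centre of its underside, 10 mm above the carrier's.
- jar3: Glaze jar, 38 mm wide, 48 mm tall, loose in a corner pocket of the carrier (44 mm by 61 mm), yellow lid. Origin: centre of its underside, 10 mm above the carrier's.
- rack: Empty bay: grey steel deck fixed to the bench, 445 x 216 mm, beside a like bay that holds a carrier. Origin on the bench top; x points into the bay, y to its left, z up; deck top at z 30 mm, x -275 to +170 mm. Walls 18 mm high stand 175 mm apart inside from x -120 to +100; towards the mouth they flare, 224 mm apart at x -200.
- mouth (a point): Set-down point on the bay's deck, at x -235, y 0, z 30 mm of the bay: the carrier with its origin here, in line with the bay, stands between the flared walls, clear of lips and catch. From here it slides some 235 mm along +x. It cannot be put in from above: 3 mm lips over the walls, 14 mm above the deck from x -125 to +100 mm, reach 9 mm in over its 10 mm base flange (2.5 mm play each side).
- docked (a point): Point on the deck at x 0, y 0, z 30 mm of the bay: the docked carrier's origin comes to rest within 20 mm of it, in x. Catch and buffer sit on one setting bar on the bay's left side, clamped anywhere within 14 mm of its middle setting along x; the setting s is not reported: find it by feel. Catch drops when the carrier's origin passes about x = s; let go, the buffer sets it back on the catch at s - 4 mm.
- buffer_mid (a point): Where the face of the spring buffer (rubber pad 50 mm wide, 30 mm high) stands with the bar in its middle setting: bay x +78.5 mm, 34 mm above the deck. The carrier meets it 6.5 mm before the catch drops. 1 N preload, then 1.8 N per mm: about 13 N when the catch drops, and more than 20 N (4 mm farther) is too hard. Deck friction adds 1 to 5 N, lifting the catch 1 to 4 N.
- catch (a joint): Red steel drop catch, rad: 0 = down; about 0.25 as its nose rides on the carrier's left rim; 0.15 kg, falls by itself. Hinged outside the left wall. Nose (bar in middle setting): bay y 61 to 110 mm, upright face at x -88, 30 degree ramp from there towards the mouth to x -131; lowest edge 34 mm above the deck, 16 mm under the rim. A carrier meets the ramp with its origin at about x = s - 205 mm.
- bay2: Fixed bay like the first, occupied by another carrier (handle top 115 mm above the bench, the bay's highest point). Origin as that of the empty bay. Leave alone.
- bowl: Pinkish bowl, 130 mm wide, 60 mm tall, loose; origin: centre of its underside.
- mug: Terracotta mug, 80 mm wide, 90 mm tall, loose; origin: centre of its underside.
- vase: White vase, 90 mm wide, 118 mm tall, loose; origin: centre of its underside.
- rib: Wooden throwing rib lying flat, 100 x 55 x 6 mm, loose; origin: centre of its underside.
- brush: Glaze brush lying flat, 190 mm long, loose.

How it is judged:
On the way, in this order (a step that is already met when the one before it is completed fails the run):
1. the carrier stands on the deck at the mouth of the empty bay, in front of the lowered catch (x of carrier in the frame of rack between -0.28 and -0.185 m and z of carrier in the frame of rack between 0.026 and 0.036 m and y of carrier in the frame of rack between -0.025 and 0.025 m and value of joint catch below 0.05 rad), for 0.1 s.
2. the catch rides on the rim of the carrier as it slides in (x of carrier in the frame of rack between -0.18 and -0.02 m and y of carrier in the frame of rack between -0.012 and 0.012 m and z of carrier in the frame of rack below 0.036 m and angle between the x axis of carrier and the x axis of rack, either way round below 0.08 rad and value of joint catch above 0.18 rad), for 0.2 s.
At the end, for the whole second after the job is handed in: The carrier stands released and still in the empty bay, 26 mm short to 20 mm beyond the docked point, within 12 mm across and 0.08 rad, flat on the deck (z under 36 mm); the catch is down behind it (under 0.05 rad); the four jars stand in it (tilt under 0.2 rad) (x of carrier in the frame of rack between -0.026 and 0.02 m and y of carrier in the frame of rack between -0.012 and 0.012 m and z of carrier in the frame of rack below 0.036 m and angle between the x axis of carrier and the x axis of rack, either way round below 0.08 rad and value of joint catch below 0.05 rad and linear speed of carrier below 0.02 m/s and distance between carrier and jar0 below 0.085 m and distance between carrier and jar1 below 0.085 m and distance between carrier and jar2 below 0.085 m and distance between carrier and jar3 below 0.085 m and angle between each of jar0, jar1, jar2, jar3's own z axis and vertical below 0.2 rad); the robot touches nothing.
It fails at once if the carrier is rammed or wedged: inside the bay (origin beyond x -0.2 m) it presses on the bay and its parts with more than 60 N in all (x of carrier in the frame of rack above -0.2 m and contact force between carrier and rack above 60 N).
It fails at once if the spring buffer is pressed with more than 20 N (contact force between carrier and buffer above 20 N).
It fails at once if the carrier is tipped by more than 20 degrees (angle between carrier's own z axis and vertical above 0.35 rad).
It fails at once if the catch is handled: the gripper or arm touches it with more than 1 N (contact force between any of the fingers, the arm and catch above 1 N).
It fails at once if the other things are disturbed: the occupied bay struck with more than 5 N, or the bowl, mug, vase, rib or brush moved by more than 20 mm (contact force between anything else and bay2 above 5 N or distance of any of bowl, mug, vase, rib, brush from where it was at the start of the episode above 0.02 m).
It also fails if it takes over 67 s, if anything falls off the work surface, if the arm or the gripper's body presses on something with over 40 N, if the wrist force passes 120 N, or if a joint passes its speed limit or range.

ROBOT

A 7-joint arm with a two-finger parallel gripper is mounted at the origin on the work surface. World frame = base frame: x ahead of the robot, y to its left, z up, the work surface at z = 0. Lengths are in m, angles in rad, forces in N, time in s.
With the tool pointing down it reaches from about 0.4 to 0.875 m from the base axis. Payload 19.3 kg.
Tool frame: the origin (TCP) lies midway between the tips of the shut fingers; the grasp point (between the pads) lies 19 mm behind it; z points along the fingers, y is the line along which they close (so a half turn about z gives the same grasp; the last joint's range is limited). The gripper opens to 85 mm and grips with 20 to 120 N. Pads are 22 mm wide; open, the fingers measure 114 mm over their backs; the gripper's body (76 mm by 85 mm) begins 54 mm behind the grasp point. The pads swing forward as they close: fully open they stand 13 mm farther back than shut.
Start: joints at [-1.185, 0.521, -0.036, 1.599, 0.021, 1.021, -0.113], TCP at [0.275, 0.561, 0.231] pointing down, gripper open.
Joint ranges: [-2.91, 2.91], [-0.3, 2.13], [-1.5, 1.42], [0.17, 2.43], [-1.26, 4.41], [0.16, 1.93], [-2.52, 2.52]. Speed limits (rad/s): [1.89, 1.89, 2.39, 2.39, 3.01, 3.01, 3.01].

INTERFACE

Orientations are given as [roll, pitch, yaw] about the fixed x, y, z axes, in that order (R = Rz(yaw) Ry(pitch) Rx(roll)).
In Python, from workcell import * gives the robot as it stands. The module is installed in compiled form; this text tells all that it offers.
- The arm moves only by the tool play_rows, never from a script. Its argument "deltas" is a list of rows, each a list of 7 numbers: the shift along the tool's x, y, z in units of 500 mm (1.0 is 500 mm), then the turn, a rotation vector about the tool's x, y, z in units of 120 degrees (1.0 is 120 degrees), then the closure, from 0 (fully open) to 1 (shut). A call has 1 to 10 rows; each row is the pose to reach, as a shift and turn from the pose commanded when the call began, along the tool's axes at that moment; what a row does not reach only later rows make up. A row lasts 1/10 s, in which the tool goes at most 50 mm and 8.59 degrees, less where a joint would pass 70% of its speed; a pose out of reach is approached as far as the arm can. A call with a number of a shift or a turn outside -1 to 1 is refused whole. A call with a gripper value outside its range is refused whole. The fingers move at their own pace and stop on an object; "newtons" is the grip in N (left out, the last holds). Time passes only in rows, so rows that repeat a pose let the fingers close. It gives the time, the measured TCP pose, the force, the opening and the grip force at its end, in the units of the state.
- observe(): the state, without advancing time (a new reading comes with each control period).
- grab_frame(name): name is "scene" or "top" or "wrist"; returns the picture (480x640x3 uint8, red, green, blue); there is no depth.
- get_calibration(name): a dict with "fovy" (degrees; the focal length in pixels is half the picture's height over the tangent of half this angle, whatever the lens; pixels are square), "cx", "cy" (the principal point, pixels), "k1" (the pictures are not rectified: a ray, as slopes to the right and down, at radius r is drawn at 1 + k1 r^2 times it, then the intrinsics apply), "xyz" and "rotation" of the camera in the world. Camera axes: x right, y down, z forward; pixel columns grow to the right and rows downward; lengths in m; the calibration is good to about 2 mm. A picture is of the moment at which its call begins: read the wrist's pose just before it. get_calibration takes no time and is no camera call; for the wrist camera it gives the pose at the moment of the call.
- job_done(): hands the job in; it is judged then, once.
The state is a dict: "clock": time; "qpos": joint angles; "qd": joint speeds; "joint_efforts": joint torques, N m; "position": TCP position; "tool_rot": TCP orientation; "force": force on the tool from outside, world axes, zero at the start; "moment": the same for the moment, N m; "grip_width": finger opening in m; "finger_force": force on a finger pad.
Only numpy, scipy, OpenCV 4.12 (cv2) and the standard library are available. Lean on these libraries where they do the work, as an engineer would, in place of code of your own. Each camera call takes 0.05 s, during which the arm holds its last target. There are 200 camera calls.

## Working session

There is one attempt and no reset: what is moved stays moved. The work goes in short steps, Python scripts to look and compute and a tool call to move; the robot and the scene stay as the last step left them, time stands still between calls to the robot, and variables do not carry over. Pictures are saved under pics/ and viewed, at most 10 in all, crops included, and the job is handed in when it is done.

Besides the shell and the picture viewer there is one more tool, called after "Request:" as name(argument=value, ...) on one line, values as JSON. play_rows: Moves the arm, as the interface text tells. Its arguments: {"type":"object","properties":{"deltas":{"type":"array"},"newtons":{"type":"number"}},"required":["deltas"]}

```bash
mkdir -p pics; python3 - <<'E'
from workcell import *
import cv2
s=observe();print({k:s[k] for k in("clock","position","tool_rot","force","grip_width")})
for n in("scene","top"):
    cv2.imwrite(f"pics/{n}0.png",cv2.cvtColor(grab_frame(n),cv2.COLOR_RGB2BGR));print(n,get_calibration(n))
E
```

```text
{'clock': 0.0, 'position': array([0.27500585, 0.56088919, 0.23073904]), 'tool_rot': array([-3.14049469e+00,  7.68448791e-05,  2.68576280e+00]), 'force': array([-0.99565136, -0.52075869, -0.02725927]), 'grip_width': 0.08549241603884172}
scene {'fovy': 47.65056042846443, 'cx': 326.73195346650374, 'cy': 239.69098612748067, 'k1': -0.10603749798145859, 'xyz': array([ 1.22970108, -0.7256049 ,  1.06485373]), 'rotation': array([-2.33195946, -0.02095542,  0.82166318])}
top {'fovy': 55.31335708583538, 'cx': 311.51055663994185, 'cy': 233.92730682839277, 'k1': -0.029583368774621956, 'xyz': array([ 0.30236365, -0.02496718,  1.54971955]), 'rotation': array([-3.01492943,  0.02199794, -1.55655483])}
```

View pics/top0.png

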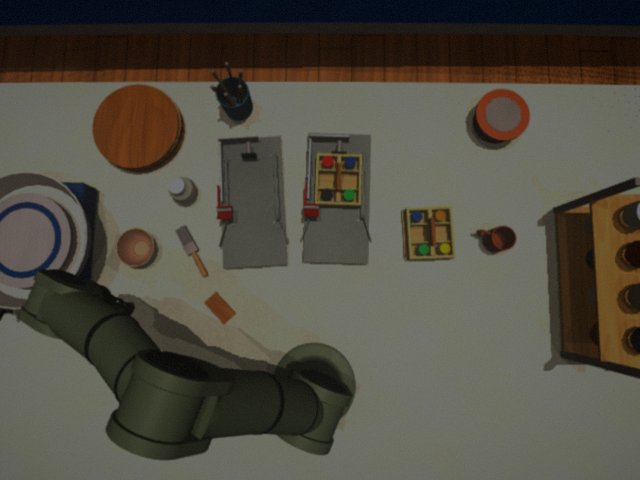

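View pics/scene0.png

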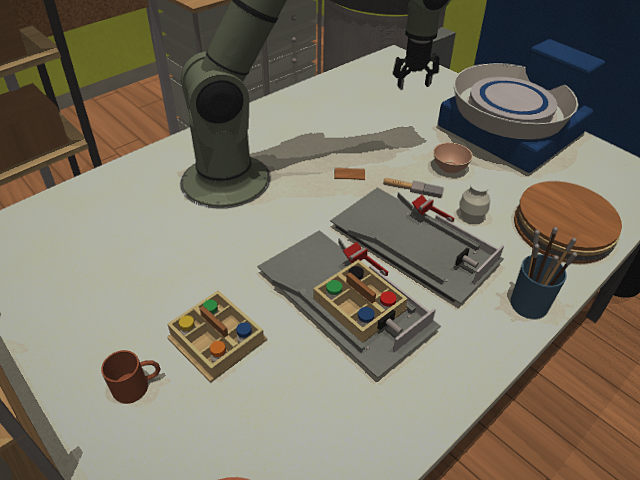

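The top view shows the empty bay's deck with corners near (221,137), (281,136), (287,265) and (223,268). Its red catch is at (224,212). The occupied bay is to its right and the loose carrier is at (429,234), handle along the image's vertical. The mug is at (498,239).

```bash
cat > h.py <<'E'
import numpy as np, cv2
from scipy.spatial.transform import Rotation as R
from workcell import *
def cast(cal,px,z):
    "pixels (n,2) -> world points on the plane at height z"
    f=240/np.tan(np.radians(cal["fovy"]/2))
    K=np.array([[f,0,cal["cx"]],[0,f,cal["cy"]],[0,0,1.]])
    u=cv2.undistortPoints(np.asarray(px,float).reshape(-1,1,2),K,np.array([cal["k1"],0,0,0.]))[:,0]
    d=R.from_euler("xyz",cal["rotation"]).apply(np.c_[u,np.ones(len(u))])
    c=cal["xyz"]; return c+d*((z-c[2])/d[:,2])[:,None]
def delta(p,yaw):
    "row numbers taking the tool to p, pointing down with tool-y yaw given"
    s=observe();T=R.from_euler("xyz",s["tool_rot"]);G=R.from_euler("xyz",[np.pi,0,yaw])
    return np.r_[T.inv().apply(np.asarray(p)-s["position"])/.5,(T.inv()*G).as_rotvec()/np.radians(120)].round(4)
def save(n,im): cv2.imwrite(f"pics/{n}.png",cv2.cvtColor(im,cv2.COLOR_RGB2BGR))
E
python3 - <<'E'
from h import *
np.set_printoptions(precision=4,suppress=True)
cal=get_calibration("top");im=cv2.cvtColor(cv2.imread("pics/top0.png"),cv2.COLOR_BGR2HSV)
print(cast(cal,[(221,137),(281,136),(287,265),(223,268)],.03))
print(cast(cal,[(404,209),(452,207),(454,259),(407,261)],.05)) # carrier rim
print(im[250,255],im[245,340],im[300,300],im[222,430],im[209,404+2])
m=((im[...,1]<60)&(im[...,2]<130)).astype(np.uint8);m[:,:200]=0;m[:120]=0;m[280:]=0;m[:,296:]=0
c=max(cv2.findContours(m,0,2)[0],key=cv2.contourArea);r=cv2.minAreaRect(c);print(r);print(cast(cal,cv2.boxPoints(r),.03))
# carrier: saturated yellow wood
m=((im[...,1]>60)).astype(np.uint8);m[:,:390]=0;m[:,470:]=0;m[:195]=0;m[275:]=0
c=max(cv2.findContours(m,0,2)[0],key=cv2.contourArea);r=cv2.minAreaRect(c);print(r);b=cast(cal,cv2.boxPoints(r),.05);print(b,b.mean(0),np.linalg.norm(b-np.roll(b,1,0),axis=1))
print(get_calibration("wrist"))
E
```

```text
[[0.8302 0.3295 0.03  ]
 [0.8348 0.1214 0.03  ]
 [0.3905 0.0912 0.03  ]
 [0.3776 0.3046 0.03  ]]
[[ 0.5797 -0.2947  0.05  ]
 [ 0.5882 -0.4536  0.05  ]
 [ 0.4157 -0.4559  0.05  ]
 [ 0.4073 -0.3025  0.05  ]]
[30 24 75] [33 31 81] [ 32  34 119] [ 10 130  51] [ 26 111  78]
((247.49996948242188, 199.49998474121094), (158.99996948242188, 94.99998474121094), 90.0)
[[0.8915 0.4059 0.03  ]
 [0.8927 0.0741 0.03  ]
 [0.3445 0.0637 0.03  ]
 [0.34   0.3804 0.03  ]]
((427.87066650390625, 232.8017120361328), (53.84809494018555, 52.262603759765625), 86.633544921875)
[[ 0.5847 -0.2822  0.05  ]
 [ 0.597  -0.4551  0.05  ]
 [ 0.4185 -0.461   0.05  ]
 [ 0.4065 -0.2907  0.05  ]] [ 0.5017 -0.3722  0.05  ] [0.1785 0.1734 0.1785 0.1708]
{'fovy': 70.5403679668583, 'cx': 319.3366167562217, 'cy': 235.06658679397668, 'k1': -0.058443667160862134, 'xyz': array([0.2131, 0.5915, 0.3736]), 'rotation': array([2.866 , 0.0008, 1.116 ])}
```

```bash
python3 - <<'E'
from h import *
print(delta([.58,.27,.37],1.9))
E
```

```text
[-8.038e-01 -2.541e-01 -2.781e-01 -4.000e-04  2.000e-04  3.752e-01]
```

Request:
play_rows(deltas=[[-0.8,-0.25,-0.28,0,0,0.375,0],[-0.8,-0.25,-0.28,0,0,0.375,0],[-0.8,-0.25,-0.28,0,0,0.375,0],[-0.8,-0.25,-0.28,0,0,0.375,0],[-0.8,-0.25,-0.28,0,0,0.375,0],[-0.8,-0.25,-0.28,0,0,0.375,0],[-0.8,-0.25,-0.28,0,0,0.375,0],[-0.8,-0.25,-0.28,0,0,0.375,0],[-0.8,-0.25,-0.28,0,0,0.375,0],[-0.8,-0.25,-0.28,0,0,0.375,0]])

```text
clock: 1.1
position: [0.5831, 0.2676, 0.3726]
tool_rot: [3.139, 0.002, 1.893]
force: [-0.8, 0.8, -1.0]
grip_width: 0.0853
finger_force: 0.0
```

```bash
python3 - <<'E'
from h import *
s=observe();print(s["clock"],s["position"],s["tool_rot"],s["qpos"].round(2),abs(s["qd"]).max())
c=get_calibration("wrist");save("w1",grab_frame("wrist"));print(c)
np.save("w1.npy",c,allow_pickle=True)
print(delta([.47,-.37,.30],.05))
E
```

```text
1.1 [0.5830858  0.26762872 0.37259812] [3.13925864e+00 2.28470541e-03 1.89329936e+00] [-0.69  0.46  0.26  1.37 -0.11  1.33 -0.11] 0.06539289339620663
{'fovy': 70.5403679668583, 'cx': 319.3366167562217, 'cy': 235.06658679397668, 'k1': -0.058443667160862134, 'xyz': array([0.56067787, 0.33322946, 0.51525971]), 'rotation': array([ 2.86410088e+00, -2.84706670e-03,  3.23476463e-01])}
[-1.1424e+00 -6.1970e-01  1.4370e-01  6.0000e-04  0.0000e+00  8.8140e-01]
```

View pics/w1.png

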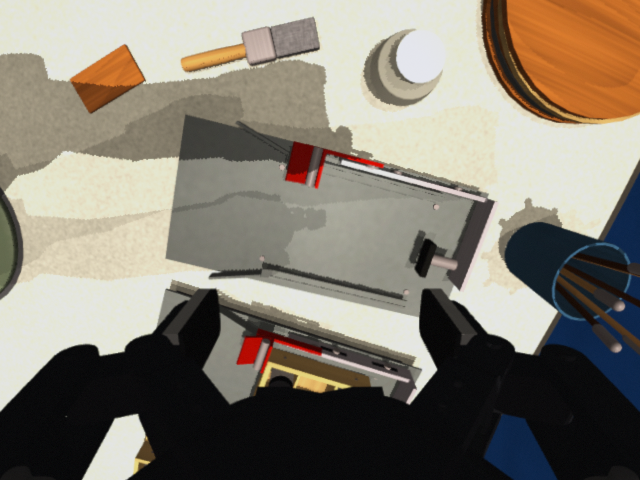

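The wrist view shows the empty bay sideways. The deck's front corners are at (187,115) and (166,258), the near wall runs (262,265) to (405,297), and the far wall's lip runs (340,160) to (487,198). The red nose is at (304,165) and the buffer pad at (427,258).

```bash
python3 - <<'E'
from h import *
np.set_printoptions(precision=4,suppress=True)
c=np.load("w1.npy",allow_pickle=True).item()
P=cast(c,[(187,115),(166,258)],.03);print(P,np.linalg.norm(P[0]-P[1]))
im=cv2.cvtColor(cv2.imread("pics/w1.png"),cv2.COLOR_BGR2GRAY)
e=cv2.createLineSegmentDetector().detect(im)[0][:,0]
for l in e:
    if np.hypot(l[0]-l[2],l[1]-l[3])>45 and 150<l[[0,2]].min() and l[[0,2]].max()<500 and 100<l[[1,3]].min() and l[[1,3]].max()<330:
        w=cast(c,l.reshape(2,2),.03);w2=cast(c,l.reshape(2,2),.048);d=w[1]-w[0];print(l.round(1),w[:,:2].ravel(),w2[:,:2].ravel(),np.arctan2(d[1],d[0]).round(3))
E
```

```text
[[0.3796 0.3073 0.03  ]
 [0.3945 0.0934 0.03  ]] 0.21444800577871437
[484.2 197.4 390.2 172.1] [0.8167 0.3336 0.6718 0.3226] [0.8072 0.3335 0.6677 0.323 ] -3.066
[326.7 160.1 483.5 201.6] [0.5809 0.3096 0.8185 0.3276] [0.5802 0.3105 0.8089 0.3278] 0.076
[389.7 171.8 340.2 158.5] [0.671  0.3228 0.5982 0.3177] [0.6669 0.3231 0.5968 0.3182] -3.072
[494.3 200.9 459.9 289.1] [0.8335 0.3339 0.8446 0.1889] [0.8233 0.3338 0.8341 0.1942] -1.494
[213.  272.  260.6 267.9] [0.4691 0.0944 0.5372 0.1245] [0.4725 0.1033 0.5381 0.1322] 0.415
[164.5 258.3 184.5 113.3] [0.3924 0.0921 0.3757 0.3084] [0.3986 0.1011 0.3826 0.3093] 1.648
[259.4 274.6 210.4 278.2] [0.5384 0.1133 0.4677 0.0829] [0.5392 0.1215 0.4712 0.0922] -2.736
[216.7 270.3 164.7 258.1] [0.4739 0.099  0.3926 0.0925] [0.4771 0.1077 0.3988 0.1014] -3.061
[404.7 300.3 263.2 267.6] [0.7684 0.1436 0.5409 0.1263] [0.7607 0.1506 0.5417 0.134 ] -3.066
[264.  262.1 401.6 294.3] [0.5396 0.1353 0.7596 0.1517] [0.5404 0.1427 0.7522 0.1584] 0.074
[450.8 258.7 472.7 200.5] [0.8091 0.2309 0.8023 0.3238] [0.7999 0.2347 0.7933 0.3242] 1.644
[415.8 316.3 294.  288.5] [0.7965 0.1229 0.596  0.108 ] [0.7878 0.1307 0.5947 0.1164] -3.067
[440.9 193.3 325.3 163. ] [0.7531 0.3182 0.5804 0.3051] [0.746  0.3188 0.5797 0.3062] -3.066
[185.1 113.8 237.2 126.9] [0.3767 0.308  0.4497 0.3133] [0.3836 0.309  0.4538 0.3141] 0.072
[365.5 298.7 302.  284. ] [0.7081 0.1269 0.6054 0.1192] [0.7026 0.1345 0.6038 0.1272] -3.067
```

Request:
play_rows(deltas=[[-0.1,-0.05,0,0,0,0.07,0],[-0.2,-0.1,0,0,0,0.14,0],[-0.3,-0.15,0,0,0,0.21,0],[-0.4,-0.2,0,0,0,0.28,0],[-0.5,-0.25,0,0,0,0.35,0],[-0.6,-0.3,0,0,0,0.42,0],[-0.7,-0.35,0,0,0,0.49,0],[-0.8,-0.4,0,0,0,0.56,0],[-0.9,-0.45,0.02,0,0,0.63,0],[-0.95,-0.5,0.04,0,0,0.7,0]])

```text
clock: 2.15
position: [0.5063, -0.2212, 0.3577]
tool_rot: [3.142, -0.001, 0.43]
force: [1.4, -0.2, -0.5]
grip_width: 0.0857
finger_force: 0.0
```

```bash
python3 - <<'E'
from h import *
s=observe();print(s["clock"],s["position"],s["tool_rot"],s["qpos"].round(2))
print(delta([.44,-.375,.30],.05))
E
```

```text
2.15 [ 0.50630954 -0.22122672  0.35773297] [ 3.14158158e+00 -6.48911715e-04  4.30085997e-01] [-0.22  0.35  0.71  1.65 -0.24  1.23 -0.59]
[-2.488e-01  2.242e-01  1.153e-01 -1.000e-04 -3.000e-04  1.815e-01]
```

Request:
play_rows(deltas=[[-0.08,0.07,0.04,0,0,0.06,0],[-0.16,0.14,0.08,0,0,0.12,0],[-0.25,0.22,0.115,0,0,0.18,0],[-0.25,0.22,0.115,0,0,0.18,0],[-0.25,0.22,0.115,0,0,0.18,0],[-0.25,0.22,0.115,0,0,0.18,0]])

```text
clock: 2.75
position: [0.4395, -0.3721, 0.2999]
tool_rot: [-3.141, 0.001, 0.058]
force: [0.6, -0.1, -0.4]
grip_width: 0.0853
finger_force: 0.0
```

```bash
python3 - <<'E'
from h import *
np.set_printoptions(precision=4,suppress=True)
s=observe();print(s["clock"],s["position"],s["tool_rot"],s["qpos"].round(2))
c=get_calibration("wrist");im=grab_frame("wrist");save("w2",im)
np.save("w2.npy",c,allow_pickle=True)
e=cv2.createLineSegmentDetector().detect(cv2.cvtColor(im,cv2.COLOR_RGB2GRAY))[0][:,0]
for l in e:
    if np.hypot(l[0]-l[2],l[1]-l[3])>50:
        w=cast(c,l.reshape(2,2),.085);d=w[1]-w[0]
        if abs(w[:,0]-.5).max()<.1 and abs(w[:,1]+.375).max()<.1: print(l.round(0),w[:,:2].ravel(),np.arctan2(d[1],d[0]).round(3))
E
```

```text
2.75 [ 0.4395 -0.3721  0.2999] [-3.1406  0.0006  0.0575] [ 0.06  0.48  0.79  1.68 -0.37  1.14 -0.57]
[392.  73. 384. 212.] [ 0.576  -0.4349  0.4373 -0.4418] -3.092
[270. 184. 267.  72.] [ 0.4595 -0.3182  0.5698 -0.3129] 0.048
[337.  71. 391.  72.] [ 0.574  -0.3811  0.5766 -0.4336] -1.521
[336. 118. 387. 119.] [ 0.53   -0.3829  0.5323 -0.4346] -1.526
[268.  71. 323.  71.] [ 0.5706 -0.314   0.5733 -0.3677] -1.522
[269. 118. 323. 118.] [ 0.5265 -0.3164  0.5292 -0.3704] -1.52
[383. 213. 333. 212.] [ 0.4364 -0.4409  0.4341 -0.387 ] 1.614
[260. 184. 256.  72.] [ 0.459  -0.3077  0.5692 -0.3024] 0.048
[325. 103. 324. 186.] [ 0.5438 -0.3717  0.4616 -0.3755] -3.096
[397. 131. 392. 211.] [ 0.522  -0.4465  0.4391 -0.4505] -3.094
[260.  73. 261. 129.] [ 0.5682 -0.3057  0.5149 -0.3084] -3.091
```

View pics/w2.png

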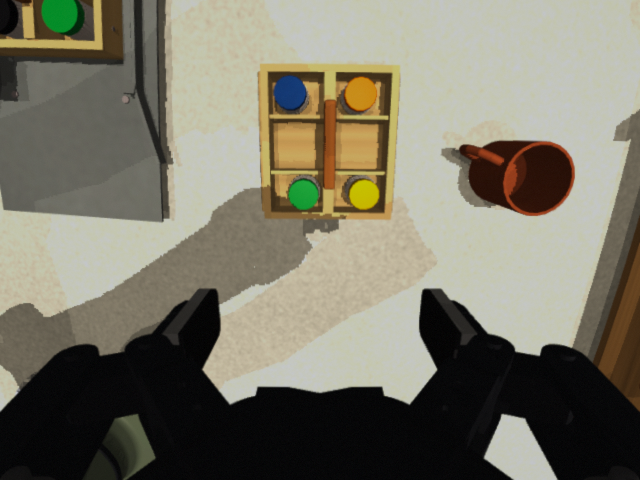

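The carrier is seen from above with all four jars upright. The handle top spans (325–335, 100–189) and the rim spans (260,65), (399,65), (392,218) and (262,218).

```bash
python3 - <<'E'
from h import *
np.set_printoptions(precision=4,suppress=True)
c=np.load("w2.npy",allow_pickle=True).item()
h=cast(c,[(330.5,100),(329.8,188.5)],.085);print(h,h.mean(0),np.linalg.norm(h[0]-h[1]))
r=cast(c,[(260,65),(399,65),(392,218),(262,218)],.05);print(r,r.mean(0),np.linalg.norm(r-np.roll(r,1,0),axis=1))
g=(h.mean(0)+r.mean(0))/2;print(g)
print(delta([g[0],g[1],.15],.048),delta([g[0],g[1],.055],.048))
E
```

```text
[[ 0.547  -0.3766  0.085 ]
 [ 0.4589 -0.3817  0.085 ]] [ 0.503  -0.3792  0.085 ] 0.08829710670138845
[[ 0.5823 -0.2998  0.05  ]
 [ 0.5913 -0.4483  0.05  ]
 [ 0.4235 -0.4592  0.05  ]
 [ 0.4144 -0.305   0.05  ]] [ 0.5029 -0.3781  0.05  ] [0.168  0.1488 0.1681 0.1545]
[ 0.5029 -0.3786  0.0675]
[ 0.1249  0.0217  0.3004 -0.0004  0.      0.0052] [ 0.1249  0.0218  0.4904 -0.0004  0.      0.0052]
```

Request:
play_rows(deltas=[[0.06,0.01,0.08,0,0,0.005,0],[0.125,0.022,0.16,0,0,0.005,0],[0.125,0.022,0.25,0,0,0.005,0],[0.125,0.022,0.34,0,0,0.005,0],[0.125,0.022,0.41,0,0,0.005,0],[0.125,0.022,0.46,0,0,0.005,0],[0.125,0.022,0.494,0,0,0.005,0],[0.125,0.022,0.494,0,0,0.005,0],[0.125,0.022,0.494,0,0,0.005,0]])

```text
clock: 3.7
position: [0.503, -0.3801, 0.0545]
tool_rot: [3.141, -0.001, 0.048]
force: [-0.3, -0.4, 0.6]
grip_width: 0.0852
finger_force: 0.0
```

Request:
play_rows(deltas=[[0,0,0,0,0,0,0.6],[0,0,0,0,0,0,0.8],[0,0,0,0,0,0,1],[0,0,0,0,0,0,1],[0,0,0,0,0,0,1],[0,0,0,0,0,0,1],[0,0,0,0,0,0,1],[0,0,0,0,0,0,1]], newtons=80)

```text
clock: 4.5
position: [0.5024, -0.3801, 0.0538]
tool_rot: [-3.141, -0.0, 0.047]
force: [-0.1, 3.0, 7.2]
grip_width: 0.011
finger_force: 79.1
```

Request:
play_rows(deltas=[[0,0,-0.01,0,0,0,1],[0,0,-0.04,0,0,0,1],[0,0,-0.08,0,0,0,1],[0,0,-0.13,0,0,0,1],[0,0,-0.18,0,0,0,1],[0,0,-0.23,0,0,0,1],[0,0,-0.28,0,0,0,1],[0,0,-0.31,0,0,0,1],[0,0,-0.33,0,0,0,1],[0,0,-0.33,0,0,0,1]])

```text
clock: 5.5
position: [0.5025, -0.3804, 0.2194]
tool_rot: [3.141, -0.001, 0.047]
force: [-0.2, 0.4, -6.7]
grip_width: 0.0109
finger_force: 78.4
```

```bash
python3 - <<'E'
from h import *
s=observe();print(s["position"],s["tool_rot"],s["force"],s["moment"],s["qpos"].round(2))
print(delta([.4249,.2033,.22],.0755))
c=get_calibration("wrist");save("w3",grab_frame("wrist"));np.save("w3.npy",c,allow_pickle=True)
E
```

```text
[ 0.50247265 -0.38041622  0.21937057] [ 3.14098364e+00 -1.02719794e-03  4.68445642e-02] [-0.23459457  0.44649408 -6.74862345] [-0.02262418  0.02451348 -0.01842738] [ 0.11  0.65  0.71  1.62 -0.47  1.05 -0.56]
[-1.0030e-01 -1.1734e+00 -2.1000e-03  3.0000e-04 -5.0000e-04 -1.3700e-02]
```

View pics/w3.png

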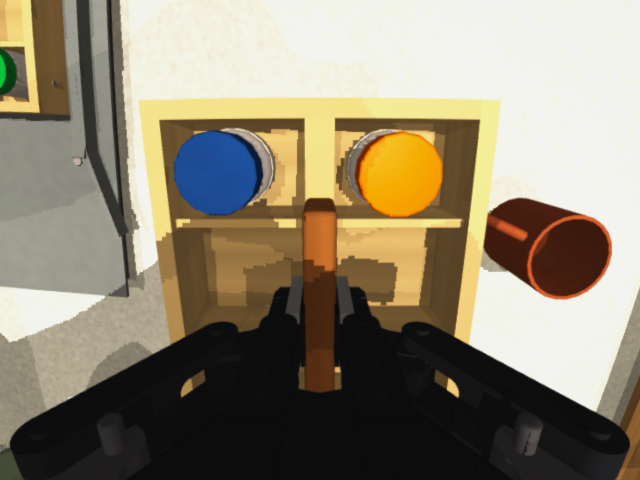

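The carrier is held level at the middle of its handle (320,300), with the blue and orange jars upright at (220,172) and (400,172). I'll carry it over to the mouth.

Request:
play_rows(deltas=[[0,-0.01,0,0,0,0,1],[-0.01,-0.04,0,0,0,0,1],[-0.02,-0.09,0,0,0,0,1],[-0.02,-0.15,0,0,0,0,1],[-0.03,-0.22,0,0,0,0,1],[-0.03,-0.29,0,0,0,0,1],[-0.04,-0.36,0,0,0,0,1],[-0.04,-0.43,0,0,0,0,1],[-0.05,-0.5,0,0,0,0,1],[-0.06,-0.57,0,0,0,0,1]])

```text
clock: 6.55
position: [0.458, -0.0953, 0.2178]
tool_rot: [-3.142, 0.001, 0.047]
force: [0.8, 0.5, -6.3]
grip_width: 0.0111
finger_force: 78.6
```

```bash
python3 - <<'E'
from h import *
s=observe();print(s["position"],s["tool_rot"],s["force"])
print(delta([.4249,.2033,.22],.0755))
E
```

```text
[ 0.45803341 -0.0953168   0.21775307] [-3.14159018e+00  1.22745715e-03  4.69303699e-02] [ 0.80809319  0.47094615 -6.25874822]
[-0.0382 -0.5997 -0.0044 -0.      0.0006 -0.0136]
```

Request:
play_rows(deltas=[[-0.004,-0.07,0,0,0,-0.002,1],[-0.008,-0.14,0,0,0,-0.004,1],[-0.012,-0.21,0,0,0,-0.006,1],[-0.016,-0.28,0,0,0,-0.008,1],[-0.02,-0.35,0,0,0,-0.01,1],[-0.025,-0.42,0,0,0,-0.012,1],[-0.03,-0.49,0,0,0,-0.0136,1],[-0.034,-0.55,0,0,0,-0.0136,1],[-0.038,-0.59,0,0,0,-0.0136,1],[-0.038,-0.6,0,0,0,-0.0136,1]])

```text
clock: 7.55
position: [0.4248, 0.2041, 0.2176]
tool_rot: [3.141, 0.001, 0.079]
force: [0.5, -0.8, -7.2]
grip_width: 0.0107
finger_force: 78.8
```

```bash
python3 - <<'E'
from h import *
s=observe();print(s["position"],s["tool_rot"],s["force"],s["qpos"].round(2))
print(delta([.4249,.2033,.084],.0755))
c=get_calibration("wrist");save("w4",grab_frame("wrist"));np.save("w4.npy",c,allow_pickle=True)
E
```

```text
[0.42480512 0.20408565 0.21763236] [3.14100517e+00 1.16530026e-03 7.85850363e-02] [ 0.53906494 -0.7533539  -7.16367235] [-1.19  0.4   0.8   2.03 -0.37  0.86 -1.67]
[0.0004 0.0014 0.2673 0.0003 0.0006 0.0015]
```

View pics/w4.png

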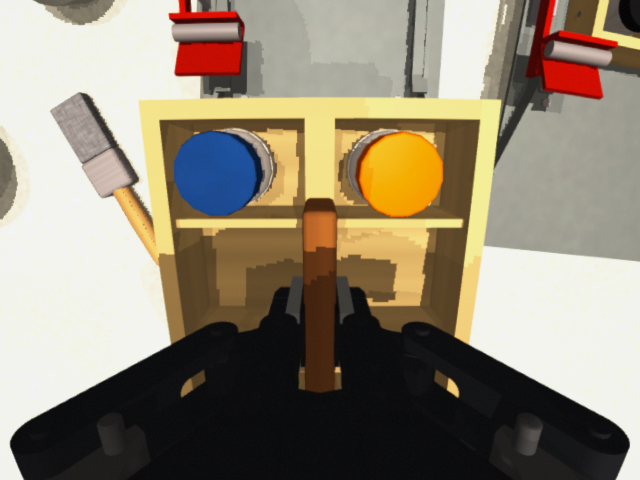

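The carrier hangs in front of the bay. The lowered catch nose is at (207,55) and the bay walls run up at about x=224 and x=415, either side of the handle line at 320. I'll lower it now.

Request:
play_rows(deltas=[[0,0,0.02,0,0,0,1],[0,0,0.06,0,0,0,1],[0,0,0.1,0,0,0.0015,1],[0,0,0.14,0,0,0.0015,1],[0,0.001,0.18,0,0,0.0015,1],[0,0.001,0.21,0,0,0.0015,1],[0,0.001,0.235,0,0,0.0015,1],[0,0.001,0.25,0,0,0.0015,1],[0,0.001,0.258,0,0,0.0015,1],[0,0.001,0.258,0,0,0.0015,1]])

```text
clock: 8.6
position: [0.426, 0.201, 0.0892]
tool_rot: [3.141, 0.0, 0.072]
force: [-0.9, -0.7, -6.1]
grip_width: 0.0112
finger_force: 78.8
```

Request:
play_rows(deltas=[[0,0,0.002,0,0,0,1],[0,0,0.004,0,0,0,1],[0,0,0.006,0,0,0,1],[0,0,0.008,0,0,0,1],[0,0,0.008,0,0,0,1]])

```text
clock: 9.1
position: [0.426, 0.2014, 0.0854]
tool_rot: [-3.142, -0.0, 0.072]
force: [-0.8, 0.2, -8.0]
grip_width: 0.0111
finger_force: 78.8
```

Request:
play_rows(deltas=[[0,-0.001,0.001,0,0,-0.0015,1],[0,-0.003,0.002,0,0,-0.0015,1],[0,-0.003,0.003,0,0,-0.0015,1],[0,-0.003,0.004,0,0,-0.0015,1],[0,-0.003,0.004,0,0,-0.0015,1]])

```text
clock: 9.6
position: [0.4259, 0.203, 0.0838]
tool_rot: [-3.141, 0.0, 0.075]
force: [-4.0, -0.2, 6.6]
grip_width: 0.0108
finger_force: 80.7
```

```bash
python3 - <<'E'
from h import *
s=observe();print(s["position"],s["tool_rot"],s["force"])
E
```

```text
[0.42589851 0.20296559 0.08376241] [-3.14099373e+00  1.05839677e-05  7.52721369e-02] [-3.95456716 -0.2010952   6.64083593]
```

Request:
play_rows(deltas=[[0.005,0,-0.001,0,0,0,1],[0.015,0,-0.001,0,0,0,1],[0.03,0,-0.001,0,0,0,1],[0.045,0,-0.001,0,0,0,1],[0.06,0,-0.001,0,0,0,1],[0.075,0,-0.001,0,0,0,1],[0.085,0,-0.001,0,0,0,1],[0.09,0,-0.001,0,0,0,1]])

```text
clock: 10.4
position: [0.4709, 0.2061, 0.0838]
tool_rot: [3.141, 0.001, 0.075]
force: [-6.0, -0.5, -1.4]
grip_width: 0.0109
finger_force: 79.4
```

Request:
play_rows(deltas=[[0.01,0,0,0,0,0,1],[0.03,0,0,0,0,0,1],[0.05,0,0,0,0,0,1],[0.07,0,0,0,0,0,1],[0.09,0,0,0,0,0,1],[0.11,0,0,0,0,0,1],[0.12,0,0,0,0,0,1]])

```text
clock: 11.1
position: [0.5316, 0.2107, 0.0838]
tool_rot: [3.141, -0.0, 0.075]
force: [-1.1, -1.1, -6.2]
grip_width: 0.0108
finger_force: 78.9
```

```bash
cat >> h.py <<'E'
def rack():
    s=observe();a=.0755;d=s["position"][:2]-[.6592,.221]
    print(s["clock"],"rack xy",np.round([np.cos(a)*d[0]+np.sin(a)*d[1],-np.sin(a)*d[0]+np.cos(a)*d[1]],4),"z",s["position"][2].round(4),"rot",s["tool_rot"].round(4),"F",s["force"].round(1),"M",s["moment"].round(2),s["qpos"].round(2))
E
python3 -c "
from h import *
rack();save('w5',grab_frame('wrist'))"
```

```text
11.1 rack xy [-0.128  -0.0007] z 0.0838 rot [ 3.1414e+00 -4.0000e-04  7.5200e-02] F [-1.1 -1.1 -6.2] M [0.06 0.42 0.14] [-0.87  0.73  0.58  1.88 -0.59  0.71 -1.45]
```

View pics/w5.png

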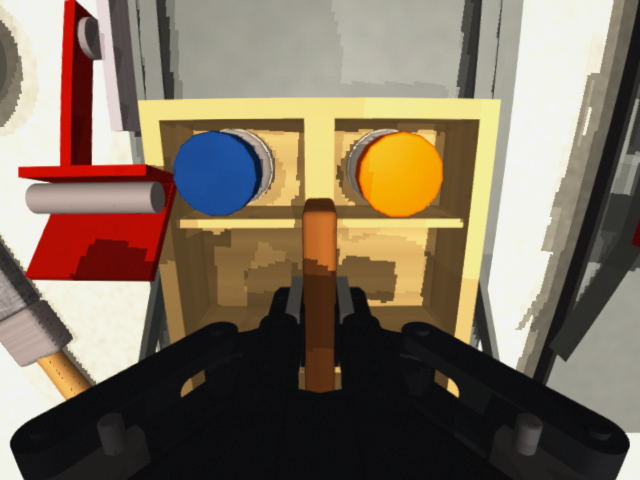

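The catch rides on the left rim (red plate at about x=100–175), the walls show evenly on both sides, and the jars stand. I'll keep sliding.

Request:
play_rows(deltas=[[0.01,0,0,0,0,0,1],[0.03,0,0,0,0,0,1],[0.05,0,0,0,0,0,1],[0.07,0,0,0,0,0,1],[0.09,0,0,0,0,0,1],[0.11,0,0,0,0,0,1],[0.13,0,0,0,0,0,1],[0.15,0,0,0,0,0,1],[0.17,0,0,0,0,0,1],[0.18,0,0,0,0,0,1]])

```text
clock: 12.15
position: [0.6214, 0.2174, 0.0838]
tool_rot: [3.141, -0.0, 0.075]
force: [-5.0, -0.3, -1.6]
grip_width: 0.0108
finger_force: 79.5
```

```bash
python3 -c "
from h import *
rack()"
```

```text
12.15 rack xy [-0.038  -0.0007] z 0.0838 rot [ 3.1414e+00 -3.0000e-04  7.5200e-02] F [-5.  -0.3 -1.6] M [-0.01  1.    0.17] [-0.78  0.84  0.58  1.64 -0.58  0.85 -1.46]
```

Request:
play_rows(deltas=[[0.005,0,0,0,0,0,1],[0.01,0,0,0,0,0,1],[0.015,0,0,0,0,0,1],[0.02,0,0,0,0,0,1],[0.025,0,0,0,0,0,1]])

```text
clock: 12.65
position: [0.6329, 0.2185, 0.0839]
tool_rot: [3.142, 0.0, 0.075]
force: [-0.5, -0.6, -7.8]
grip_width: 0.0106
finger_force: 78.7
```

Request:
play_rows(deltas=[[0.002,0,0,0,0,0,1],[0.004,0,0,0,0,0,1],[0.006,0,0,0,0,0,1]])

```text
clock: 12.95
position: [0.6358, 0.2187, 0.0839]
tool_rot: [3.142, 0.0, 0.075]
force: [-1.0, 0.7, -7.4]
grip_width: 0.011
finger_force: 78.7
```

Request:
play_rows(deltas=[[0.002,0,0,0,0,0,1],[0.004,0,0,0,0,0,1],[0.006,0,0,0,0,0,1]])

```text
clock: 13.25
position: [0.6389, 0.2189, 0.084]
tool_rot: [-3.142, -0.0, 0.075]
force: [-1.2, -0.4, -6.8]
grip_width: 0.0106
finger_force: 78.7
```

Request:
play_rows(deltas=[[0.002,0,0,0,0,0,1],[0.004,0,0,0,0,0,1],[0.006,0,0,0,0,0,1]])

```text
clock: 13.55
position: [0.6418, 0.2191, 0.0839]
tool_rot: [3.142, 0.0, 0.075]
force: [-1.7, 0.3, -7.6]
grip_width: 0.0106
finger_force: 78.7
```

Request:
play_rows(deltas=[[0.002,0,0,0,0,0,1],[0.004,0,0,0,0,0,1],[0.006,0,0,0,0,0,1]])

```text
clock: 13.85
position: [0.6449, 0.2193, 0.084]
tool_rot: [-3.142, -0.0, 0.075]
force: [-1.0, 0.5, -7.5]
grip_width: 0.0107
finger_force: 78.7
```

Request:
play_rows(deltas=[[0.002,0,0,0,0,0,1],[0.004,0,0,0,0,0,1],[0.006,0,0,0,0,0,1]])

```text
clock: 14.15
position: [0.6478, 0.2195, 0.0839]
tool_rot: [3.142, 0.0, 0.075]
force: [-1.3, 0.2, -7.1]
grip_width: 0.011
finger_force: 78.7
```

Request:
play_rows(deltas=[[0.002,0,0,0,0,0,1],[0.004,0,0,0,0,0,1],[0.006,0,0,0,0,0,1]])

```text
clock: 14.45
position: [0.6509, 0.2198, 0.0839]
tool_rot: [-3.142, -0.0, 0.075]
force: [-2.0, -0.4, -7.2]
grip_width: 0.0109
finger_force: 78.7
```

Request:
play_rows(deltas=[[0.002,0,0,0,0,0,1],[0.004,0,0,0,0,0,1],[0.006,0,0,0,0,0,1]])

```text
clock: 14.75
position: [0.6538, 0.22, 0.0839]
tool_rot: [-3.142, 0.0, 0.075]
force: [-1.6, -1.0, -6.7]
grip_width: 0.011
finger_force: 78.7
```

Request:
play_rows(deltas=[[0.002,0,0,0,0,0,1],[0.004,0,0,0,0,0,1],[0.006,0,0,0,0,0,1]])

```text
clock: 15.05
position: [0.6568, 0.2202, 0.084]
tool_rot: [3.142, -0.0, 0.075]
force: [-1.0, 0.1, -8.3]
grip_width: 0.0107
finger_force: 78.7
```

Request:
play_rows(deltas=[[0.002,0,0,0,0,0,1],[0.004,0,0,0,0,0,1],[0.006,0,0,0,0,0,1]])

```text
clock: 15.35
position: [0.6598, 0.2205, 0.0839]
tool_rot: [3.142, 0.0, 0.075]
force: [-0.7, -0.0, -6.8]
grip_width: 0.0111
finger_force: 78.7
```

Request:
play_rows(deltas=[[0.002,0,0,0,0,0,1],[0.004,0,0,0,0,0,1],[0.006,0,0,0,0,0,1]])

```text
clock: 15.65
position: [0.6628, 0.2207, 0.0839]
tool_rot: [3.142, 0.0, 0.075]
force: [-1.4, 0.5, -7.9]
grip_width: 0.0107
finger_force: 78.7
```

Request:
play_rows(deltas=[[0.002,0,0,0,0,0,1],[0.004,0,0,0,0,0,1],[0.006,0,0,0,0,0,1]])

```text
clock: 15.95
position: [0.6655, 0.2209, 0.0839]
tool_rot: [3.142, 0.001, 0.075]
force: [-5.4, -0.8, -5.3]
grip_width: 0.0113
finger_force: 79.1
```

```bash
python3 -c "
from h import *
rack();a=grab_frame('scene')
save('s1',cv2.resize(a[150:330,300:540],(800,600)))"
```

```text
15.95 rack xy [ 0.0063 -0.0006] z 0.0839 rot [3.1416e+00 6.0000e-04 7.5300e-02] F [-5.4 -0.8 -5.3] M [-0.07  0.86  0.05] [-0.74  0.9   0.58  1.5  -0.57  0.92 -1.47]
```

View pics/s1.png

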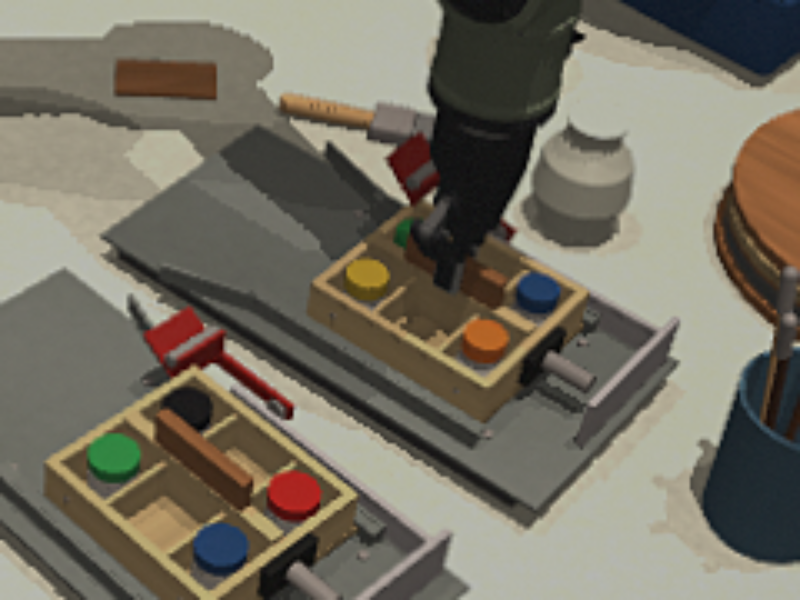

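The buffer has just been met (pad touching the front at about (545,350)), and the catch is still raised on the rim. I'll press in small steps.

Request:
play_rows(deltas=[[0.002,0,0,0,0,0,1],[0.004,0,0,0,0,0,1],[0.004,0,0,0,0,0,1]])

```text
clock: 16.3
position: [0.6673, 0.2211, 0.0839]
tool_rot: [-3.141, 0.001, 0.075]
force: [-6.3, 0.1, -5.4]
grip_width: 0.0107
finger_force: 79.3
```

Request:
play_rows(deltas=[[0.002,0,0,0,0,0,1],[0.003,0,0,0,0,0,1],[0.003,0,0,0,0,0,1]])

```text
clock: 16.6
position: [0.6684, 0.2211, 0.0838]
tool_rot: [-3.141, 0.002, 0.075]
force: [-8.8, -1.0, -2.8]
grip_width: 0.0107
finger_force: 79.6
```

Request:
play_rows(deltas=[[0.002,0,0,0,0,0,1],[0.003,0,0,0,0,0,1],[0.003,0,0,0,0,0,1]])

```text
clock: 16.9
position: [0.6697, 0.2213, 0.0839]
tool_rot: [-3.141, 0.002, 0.075]
force: [-11.4, -1.5, 0.1]
grip_width: 0.0108
finger_force: 79.8
```

Request:
play_rows(deltas=[[0.002,0,0,0,0,0,1],[0.003,0,0,0,0,0,1],[0.003,0,0,0,0,0,1]])

```text
clock: 17.2
position: [0.6709, 0.2214, 0.084]
tool_rot: [-3.141, 0.003, 0.075]
force: [-14.0, -1.2, 1.8]
grip_width: 0.0106
finger_force: 80.3
```

```bash
python3 - <<'E'
from h import *
rack();a=grab_frame('scene');save('s2f',a)
for n,im in(("before",None),("now",a)):
    if im is None: continue
    h=cv2.cvtColor(im,cv2.COLOR_RGB2HSV);m=((h[...,1]>170)&((h[...,0]<5)|(h[...,0]>174))).astype(np.uint8)
    k,_,st,ce=cv2.connectedComponentsWithStats(m[150:260,380:480]);print(st[1:],ce[1:]+[380,150])
E
```

```text
17.2 rack xy [ 0.0117 -0.0004] z 0.084 rot [-3.1413e+00  2.9000e-03  7.5300e-02] F [-14.   -1.2   1.8] M [-0.22  2.77 -0.04] [-0.73  0.9   0.58  1.48 -0.57  0.93 -1.47]
[[ 33  46  20  18 150]
 [ 71  67   3   4   5]] [[422.13333333 203.98      ]
 [452.4        218.4       ]]
```

```bash
python3 - <<'E'
from h import *
a=cv2.imread("pics/s1.png");s1=cv2.resize(a,(240,180),interpolation=cv2.INTER_AREA)
for n,im in(("start",cv2.imread("pics/scene0.png")[150:330,300:540]),("s1",s1),("now",cv2.imread("pics/s2f.png")[150:330,300:540])):
    h=cv2.cvtColor(im,cv2.COLOR_BGR2HSV);m=((h[...,1]>150)&((h[...,0]<6)|(h[...,0]>174))).astype(np.uint8);m[110:]=0;m[:,:80]=0
    k,_,st,ce=cv2.connectedComponentsWithStats(m)
    for i in range(1,k):
        if st[i,4]>15: print(n,st[i]+[300,150,0,0,0],ce[i]+[300,150])
E
```

```text
start [412 195  42  26 254] [427.80314961 206.80708661]
s1 [417 191  15  20 135] [423.48888889 199.14074074]
now [413 196  20  18 158] [422.33544304 204.00632911]
```

The catch has dropped: its blob is back at (413,196), against (412,195) when down and (417,191) when raised. I'll ease back onto it and release.

Request:
play_rows(deltas=[[-0.002,0,0,0,0,0,1],[-0.004,0,0,0,0,0,1],[-0.006,0,0,0,0,0,1],[-0.006,0,0,0,0,0,1]])

```text
clock: 17.65
position: [0.6684, 0.2213, 0.0839]
tool_rot: [-3.141, 0.001, 0.075]
force: [-8.5, 0.2, -2.7]
grip_width: 0.0108
finger_force: 79.5
```

Request:
play_rows(deltas=[[0,0,0,0,0,0,0.9],[0,0,0,0,0,0,0.8],[0,0,0,0,0,0,0.7],[0,0,0,0,0,0,0.6],[0,0,0,0,0,0,0.5],[0,0,0,0,0,0,0.5],[0,0,0,0,0,0,0.5]], newtons=20)

```text
clock: 18.35
position: [0.6693, 0.2212, 0.084]
tool_rot: [3.142, -0.0, 0.075]
force: [1.0, -0.1, -0.6]
grip_width: 0.0428
finger_force: 0.0
```

Request:
play_rows(deltas=[[0,0,-0.02,0,0,0,0.5],[0,0,-0.06,0,0,0,0.5],[0,0,-0.12,0,0,0,0.5],[0,0,-0.2,0,0,0,0.5],[0,0,-0.28,0,0,0,0.5],[0,0,-0.34,0,0,0,0.5],[0,0,-0.36,0,0,0,0.5],[0,0,-0.36,0,0,0,0.5]])

```text
clock: 19.15
position: [0.6697, 0.2212, 0.2659]
tool_rot: [-3.141, -0.002, 0.075]
force: [0.5, -0.2, -0.1]
grip_width: 0.043
finger_force: 0.0
```

```bash
python3 - <<'E'
from h import *
rack();c=get_calibration("wrist");save("w6",grab_frame("wrist"));np.save("w6.npy",c,allow_pickle=True)
a=grab_frame('scene');save('s3',cv2.resize(a[150:330,300:540],(800,600)))
E
```

```text
19.15 rack xy [ 0.0105 -0.0006] z 0.2659 rot [-3.1407e+00 -2.4000e-03  7.5300e-02] F [ 0.5 -0.2 -0.1] M [-0.02  0.07  0.02] [-0.78  0.72  0.69  1.35 -0.46  1.23 -1.55]
```

View pics/s3.png

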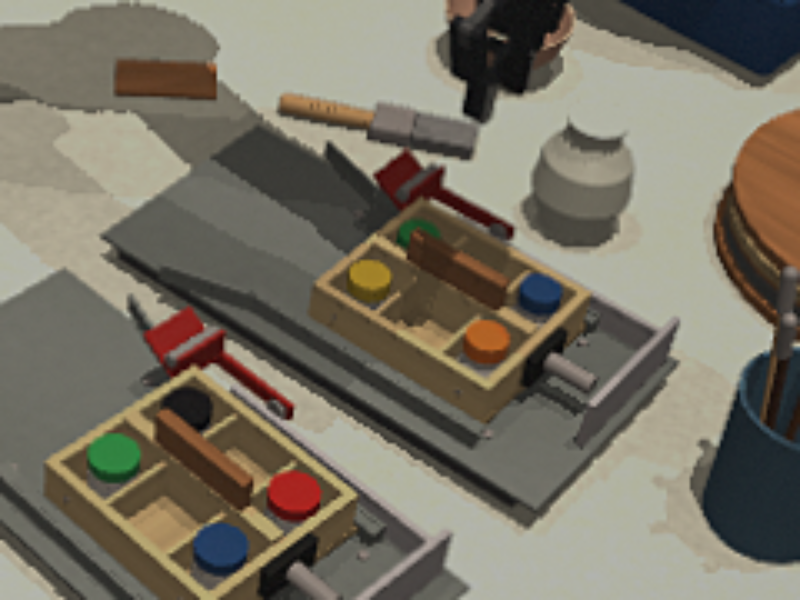

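View pics/w6.png

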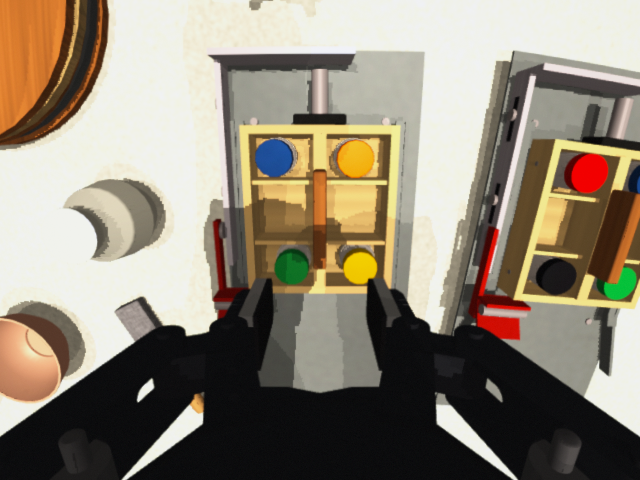

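The catch is down behind the carrier at (410,180), just as in the neighbouring bay. All four jars stand, the carrier sits straight against the buffer, and the gripper is clear.

```bash
python3 -c "
from workcell import *
print(job_done())"
```

```text
the job is handed in; nothing more can be done
None
```

The carrier is in the empty bay, locked between the buffer and the dropped catch with all four jars standing and the gripper clear; the job is handed in at about 19 s, but no verdict came back.

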